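# Tip out the lemon bin under the low shelf

### The job

The tall steel bin hangs by its two pins in the slots of the wooden stand, under a shelf that is too low for it to be tipped where it hangs now. Push the bin back along the slots until its pins drop into the pockets at the rear end, then press down the black handle at its side so that it tips forward and both lemons roll out into the white tray, without forcing the bin against the shelf. Let the empty bin swing back upright at the rear of its slots, and leave the mug, the pepper shaker, the sugar bowl and the tray where they stand.

Things in the scene. Friction and masses are not known exactly. Their poses are not given: they have to be found in the camera images.
- stand: Fixed wooden stand: two upright cheeks, 57 to 69 mm either side of its middle, each with a level slot for one bin pin. Origin: on the worktop in the middle, straight below the pin axis of the bin when home at the rear. x points to the back (away from the robot), y left, z up. Its legs fill x = +8 to +93 mm and carry the low shelf; nothing above the foot reaches beyond 69 mm sideways.
- slot_home (a point): Middle of the pin axis when the bin is home: (0, 0, 166) mm in the stand's frame. In the slots the pin axis runs at z = 170 mm from x = -67 mm (front end) to 0; at the rear end the slot floor has a pocket 4 mm deep (x -8 to +8 mm) into which the pins drop and stay. The slots are closed above: the bin cannot be lifted out.
- low_shelf: Fixed shelf over the stand, moves with it, same origin and axes. Board 60 mm to the right, 71 mm to the left of the middle, x = -66 to +95 mm, underside z = 270, top 288 mm; batten under its front edge x = -66 to -50 mm, underside z = 254 mm. With the bin home its rim swings past with about 10 mm to spare; with the pins 30 mm or more in front of home the rear rim strikes the batten. A 55 mm high packet stands on it.
- bin: Tall open steel bin, loose, hung in the slots by 12 mm pins, about 0.7 kg, bottom-heavy: hangs nearly upright and swings back when let go. Origin: mid pin axis; axes as the stand's when upright. z = -100 to +80 mm, 98 mm wide, back wall at x = +47, front wall sloping from x = -28 (bottom) to -80 mm (rim). Starts 35 to 62 mm in front of home. Tips rim towards the robot, about its y axis.
- bin_front (a point): Middle of the outside of the bin's front wall, level with the pins, (-57, 0, 0) mm in the bin's frame: the place to push it straight back (pushed at one side or at the handle it tends to bind). When home this point is 9 mm behind the shelf's front edge, so come with the hand leaning back towards the robot about 35 degrees. A few newtons slide it; it stops hard at the rear.
- handle (a point): On the axis of the bin's black handle, a level rod 14 mm thick parallel to the bin's y, on a crank arm outside the right cheek: (-52, -122, +97) mm in the bin's frame, 110 mm from the pin axis; free rod y = -82 to -162 mm. Pressed down with a few newtons along its arc about the pins it tips the bin. At 115 degrees the front wall falls 40 degrees forward and the lemons roll out.
- tray: White open tray, loose, 0.9 kg, 200 x 200 mm, 45 mm high, walls 5 mm, under the front of the stand. Origin: centre of its underside; x to the back.
- lemon_0: Lemon, 78 mm long, 55 mm thick, in the bin; origin at the middle of one long side (its underside as built), x along its length.
- lemon_1: The other lemon, same size, on top of the first in the bin.
- mug: Grey mug, loose, 90 mm high, 70 mm across, bystander at the left. Origin at its foot.
- pepper_shaker: Pepper shaker, loose, 44 mm across, 90 mm high, bystander at the right. Origin at its foot.
- sugar_bowl: White lidded sugar bowl, loose, 67 mm across, 74 mm high, bystander at the right rear. Origin at its foot.
Things that resemble listed ones, but are neither listed nor needed, are in the scene too. What is shaped like the lemon_1 but orange, red or turquoise is not meant.

How it is judged:
On the way, in this order (a step that is already met when the one before it is completed fails the run):
1. the bin is pushed home: its pins lie in the rear pockets and it still holds both lemons (x of bin in the frame of stand above -0.006 m and z of bin in the frame of stand below 0.168 m and distance between each of lemon_0, lemon_1 and bin below 0.13 m), for 0.2 s.
2. the bin is tipped well forward while it is home (angle between bin's own z axis and vertical above 1.3 rad and x of bin in the frame of stand above -0.012 m), for 0.1 s.
At the end, for the whole second after the job is handed in: Both lemons lie in the tray (inside its 200 mm square, origin below 75 mm) and no longer roll; the bin hangs upright (within 0.3 rad), nearly still, with its pins at the rear of the slots (within 12 mm of home) (x of lemon_0 in the frame of tray between -0.1 and 0.1 m and y of lemon_0 in the frame of tray between -0.1 and 0.1 m and height (world z) of each of lemon_0, lemon_1 below 0.075 m and x of lemon_1 in the frame of tray between -0.1 and 0.1 m and y of lemon_1 in the frame of tray between -0.1 and 0.1 m and angle between bin's own z axis and vertical below 0.3 rad and x of bin in the frame of stand above -0.012 m and angular speed of bin below 0.4 rad/s and linear speed of each of lemon_0, lemon_1 below 0.08 m/s); the robot touches nothing.
It fails at once if the bin, tipped, is forced against the low shelf (more than 8 N) (contact force between bin and low_shelf above 8 N and angle between bin's own z axis and vertical above 0.18 rad).
It fails at once if the tray is shoved away (more than 40 mm) (distance of tray from where it was at the start of the episode above 0.04 m).
It fails at once if the mug is disturbed (moved more than 30 mm) (distance of mug from where it was at the start of the episode above 0.03 m).
It fails at once if the pepper shaker is disturbed (moved more than 30 mm) (distance of pepper_shaker from where it was at the start of the episode above 0.03 m).
It fails at once if the sugar bowl is disturbed (moved more than 30 mm) (distance of sugar_bowl from where it was at the start of the episode above 0.03 m).
It also fails if it takes over 67 s, if anything falls off the work surface, if the arm or the gripper's body presses on something with over 40 N, if the wrist force passes 120 N, or if a joint passes its speed limit or range.

### The arm

A 7-joint arm with a two-finger parallel gripper is mounted at the origin on a cart in front of the work surface, level with it; the furniture and walls round the work are solid. World frame = base frame: x ahead of the robot, y to its left, z up, the work surface at z = 0. Lengths are in m, angles in rad, forces in N, time in s.
With the tool pointing down it reaches from about 0.35 to 0.9 m from the base axis. Payload 19.9 kg.
Tool frame: the origin (TCP) lies between the finger pads; the fingertips stand 19 mm ahead of it and the grasp point (between the pads) is the TCP; z points along the fingers, y is the line along which they close (so a half turn about z gives the same grasp; the last joint's range is limited). The gripper opens to 94 mm and grips with 3 to 60 N. Pads are 16 mm wide; open, the fingers measure 119 mm over their backs; the gripper's body (75 mm by 177 mm) begins 78 mm behind the grasp point.
Start: joints at [1.125, 0.417, -0.01, 1.614, 0.005, 1.111, -0.053], TCP at [0.246, -0.575, 0.224] pointing down, gripper open.
Joint ranges: [-2.81, 2.81], [-0.39, 2.02], [-1.27, 1.25], [0.06, 2.57], [-1.19, 4.33], [0.19, 2], [-2.82, 2.82]. Speed limits (rad/s): [1.89, 1.89, 2.39, 2.39, 3.01, 3.01, 3.01].

### API

Orientations are given as a 3x3 rotation matrix whose columns are the frame's x, y, z axes.
In Python, from rig import robot gives the robot as it stands. Calls block until the motion is done:
- robot.move_ptp(position, orientation): joint-space move of the TCP to a pose.
- robot.move_linear(position, velocity=0.15, frame=None, threshold=None): straight line of the TCP; frame=None keeps the orientation; velocity is the mean speed in m/s. With threshold (N) it stops when the force on the tool has changed by that much, and returns True; else False.
- robot.goto_joints(angles): joint-space move.
- robot.gripper_to(opening): finger opening in m; the grip force is fixed at half the most; returns when the fingers have stopped.
- robot.pause(seconds).
- robot.ik(position, orientation): joint angles nearest the present ones, or None.
- robot.get_state(): the state.
- robot.grab_frame(name): name is "side" or "top" or "wrist"; returns the picture (384x512x3 uint8, red, green, blue); there is no depth.
- robot.camera_info(name): a dict with "fx", "fy", "cx", "cy" (pixels), "rvec" (rotation vector, rad) and "tvec" (3), from world to camera coordinates, as OpenCV has them. Camera axes: x right, y down, z forward; pixel columns grow to the right and rows downward; lengths in m; the calibration is good to about 2 mm. A picture is of the moment at which its call begins: read the wrist's pose just before it. camera_info takes no time and is no camera call; for the wrist camera it gives the pose at the moment of the call.
A pose or a line that the arm cannot do raises robot.PlanningError and nothing moves.
- robot.sign_off(): hands the job in; it is judged then, once.
The state is a dict: "time": time; "qpos": joint angles; "joint_vel": joint speeds; "effort": joint torques, N m; "ee_pos": TCP position; "tool_rot": TCP orientation; "force": force on the tool from outside, world axes, zero at the start; "moment": the same for the moment, N m; "opening": finger opening in m; "grasp_force": force on a finger pad.
Only numpy, scipy, OpenCV 4.12 (cv2) and the standard library are available. Lean on these libraries where they do the work, as an engineer would, in place of code of your own. Each camera call takes 0.05 s, during which the arm holds its last target. There are 200 camera calls.

## Working session

There is one attempt and no reset: what is moved stays moved. The work goes in short steps, each a Python script; the robot and the scene stay as the last script left them, time stands still between calls to the robot, and variables do not carry over. Pictures are saved under pics/ and viewed, at most 10 in all, crops included, and the job is handed in when it is done.

```bash
mkdir -p pics; ls
python3 - <<'E'
from rig import robot
import cv2,numpy as np
for n in("side","top"):
    im=robot.grab_frame(n); cv2.imwrite(f"pics/{n}.png",cv2.resize(im[:,:,::-1],(800,600),interpolation=cv2.INTER_CUBIC)); c=robot.camera_info(n); print(n,c)
    R=cv2.Rodrigues(np.array(c["rvec"]))[0]; print(-R.T@np.array(c["tvec"]).ravel())
print(robot.get_state())
E
```

```text
pics
side {'fx': 410.24112701258133, 'fy': 410.24112701258133, 'cx': 255.34687116229512, 'cy': 190.02590968036418, 'rvec': array([ 0.42135283, -2.45246446,  1.57775031]), 'tvec': array([0.49223748, 0.24382288, 1.03116498])}
[0.17224772 0.95361577 0.65268386]
top {'fx': 472.1146506174504, 'fy': 472.1146506174504, 'cx': 262.2145239233869, 'cy': 199.84292869433764, 'rvec': array([ 2.12036386, -2.16812442,  0.133418  ]), 'tvec': array([-0.03724237,  0.54126905,  1.63948739])}
[ 0.31092225 -0.06828284  1.69733406]
{'time': 0.1, 'qpos': array([ 1.12552764,  0.41790735, -0.01028517,  1.61407977,  0.00469057,
        1.11070023, -0.05297122]), 'joint_vel': array([ 0.00023321, -0.0025707 , -0.00135696, -0.00148361,  0.0010767 ,
       -0.00062631,  0.00245439]), 'effort': array([ 1.38608902e-03, -8.52584124e+01,  6.40015025e-01, -4.26694822e+01,
       -4.88832348e-02,  1.64586806e-02,  1.30584789e-05]), 'ee_pos': array([ 0.24541957, -0.57446947,  0.22390662]), 'tool_rot': array([[ 9.19580503e-01,  3.92901327e-01, -4.95937296e-04],
       [ 3.92901632e-01, -9.19580016e-01,  9.49336992e-04],
       [-8.30582624e-05, -1.06784636e-03, -9.99999426e-01]]), 'force': array([ 0.12904068,  0.59626766, -0.19666491]), 'moment': array([-0.01331918,  0.03152861,  0.00744125]), 'grasp_force': 0.0, 'opening': 0.09355809304933033}
```

View pics/side.png

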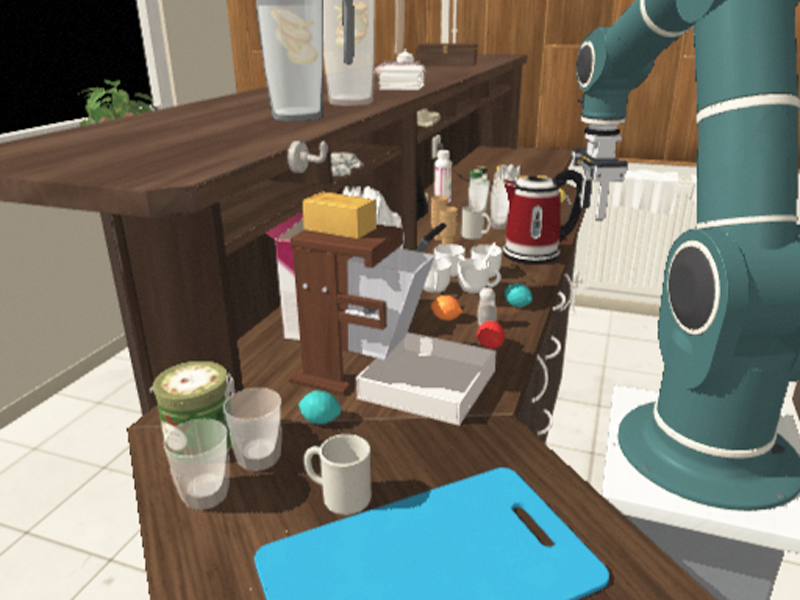

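View pics/top.png

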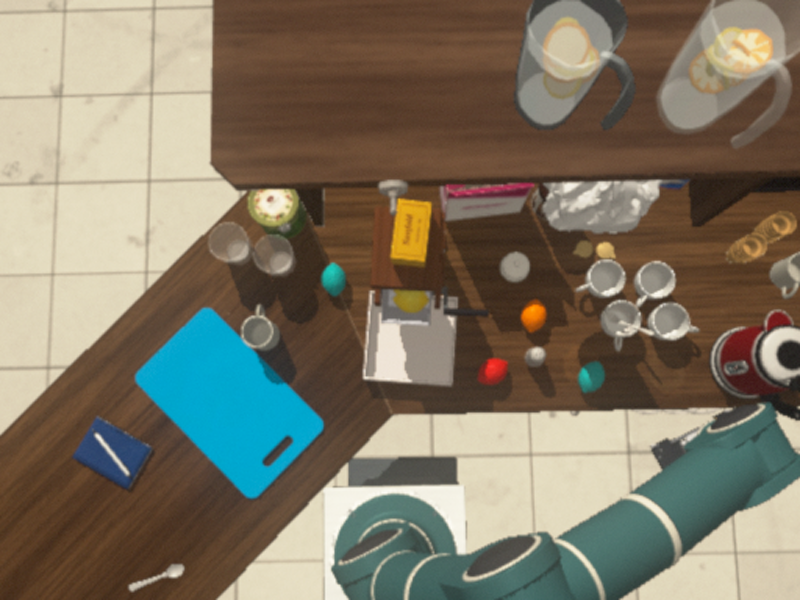

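The side view shows the stand at (340,300), the bin at (390,290) and the tray at (425,375). The top view shows the shelf at (408,245), the bin mouth with a lemon at (410,300) and the handle at (465,311). The look-alikes (top view) are the orange fruit at (533,315), the red one at (493,371), and the turquoise ones at (333,278) and (591,376). None of these is a lemon, because the real ones are yellow and inside the bin. Next I'll take close crops.

Run:
```python
import cv2
from rig import robot
t=robot.grab_frame("top")[:,:,::-1]; s=robot.grab_frame("side")[:,:,::-1]
# top cols 225..325, rows 120..255 ; side cols 175..325 rows 115..275
cv2.imwrite("pics/tc.png",cv2.resize(t[125:250,225:325],None,fx=4.8,fy=4.8,interpolation=cv2.INTER_CUBIC))
cv2.imwrite("pics/sc.png",cv2.resize(s[135:255,180:325],None,fx=5,fy=5,interpolation=cv2.INTER_CUBIC))
```

```text
(no output)
```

View pics/tc.png

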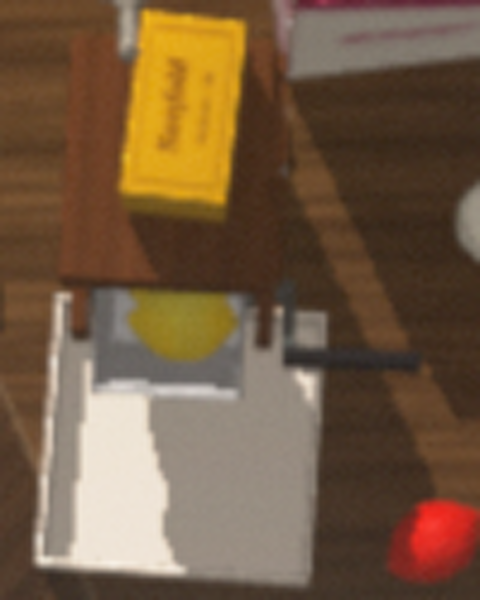

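View pics/sc.png

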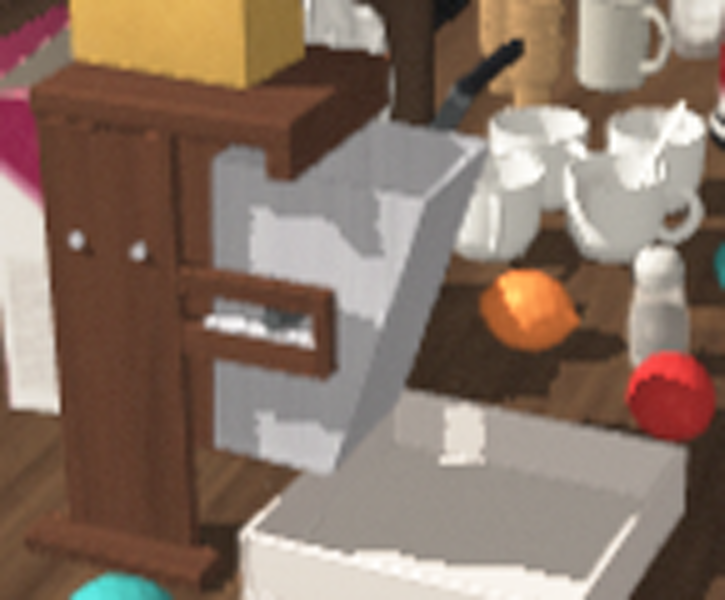

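The top crop shows the shelf corners at (60,275), (277,285) and (70,35), the bin's front rim at (95,390)-(240,397), and the handle rod from (285,355) to (420,362). The side crop shows the shelf corner top/batten at (289,128)/(292,178) and the rear top at (35,92). The yellow lemon in the bin is confirmed, so I'll fit the pose now.

```bash
cat > h.py <<'E'
from rig import robot
import numpy as np, cv2
from scipy.optimize import least_squares
def proj(n,P):
    c=robot.camera_info(n); K=np.array([[c["fx"],0,c["cx"]],[0,c["fy"],c["cy"]],[0,0,1]])
    return cv2.projectPoints(np.array(P,float),c["rvec"],c["tvec"],K,None)[0][:,0]
def W(p,s):  # stand frame -> world; s=(X,Y,yaw)
    c,q=np.cos(s[2]),np.sin(s[2]); p=np.atleast_2d(p)
    return np.c_[s[0]+c*p[:,0]-q*p[:,1], s[1]+q*p[:,0]+c*p[:,1], p[:,2]]
E
python3 - <<'E'
from h import *
T=lambda u,v:(225+u/4.8-.4,125+v/4.8-.4); S=lambda u,v:(180+u/5-.4,135+v/5-.4)
# (cam,pixel,stand point, is_bin)
O=[("top",T(60,277),(-.066,.071,.288),0),("top",T(277,287),(-.066,-.060,.288),0),("top",T(71,37),(.095,.071,.288),0),
("side",S(289,130),(-.066,.071,.288),0),("side",S(292,180),(-.066,.071,.254),0),("side",S(34,92),(.095,.071,.288),0),
("top",T(95,391),(-.080,.049,.250),1),("top",T(240,397),(-.080,-.049,.250),1),("top",T(420,361),(-.052,-.162,.267),1),("top",T(285,355),(-.052,-.082,.267),1),
("side",S(485,142),(-.080,.049,.250),1),("side",S(335,472),(-.028,.049,.070),1),("side",S(213,450),(.047,.049,.070),1)]
def f(v):
    r=[]
    for n,px,p,b in O:
        p=np.array(p)
        if b:
            th=v[4]; a=p-[0,0,.17]; c,s=np.cos(th),np.sin(th)
            p=np.array([c*a[0]-s*a[2]-v[3],a[1],s*a[0]+c*a[2]+.17])
        r+=list(proj(n,W(p,v[:3]))[0]-px)
    return np.array(r)
r=least_squares(f,[.62,-.05,0,.05,0],loss="soft_l1"); print(r.x.round(4)); print(f(r.x).reshape(-1,2).round(1))
E
```

```text
[ 0.6206 -0.0503 -0.0644  0.0505  0.0203]
[[ -0.6   0.6]
 [ -2.6   0.2]
 [ -0.3  -1. ]
 [  0.6  -2.3]
 [  0.4  -0.2]
 [ -1.3  -2.3]
 [ -1.    0.3]
 [  0.4   0.4]
 [  0.3  -0.3]
 [  2.2  -0.1]
 [-11.8  10.1]
 [  0.1  -0.5]
 [  1.2  -1.5]]
```

```bash
cat >> h.py <<'E'
S=np.array([.6206,-.0503,-.0644])
def rot(lean,mode,sg=1):
    s,c=np.sin(np.radians(lean)),np.cos(np.radians(lean)); z=np.array([s,0,-c])
    y=sg*(np.array([0,1.,0]) if mode=="push" else np.array([c,0,s]))
    M=np.c_[np.cross(y,z),y,z]; k,q=np.cos(S[2]),np.sin(S[2])
    return np.array([[k,-q,0],[q,k,0],[0,0,1]])@M
def tcp(p,lean,back=0.):  # stand point -> TCP, back = distance of TCP behind the point
    l=np.radians(lean); p=np.array(p,float)-back*np.array([np.sin(l),0,-np.cos(l)]); return W(p,S)[0]
def hp(a,y,r=.110):  # handle at a degrees from vertical, home
    a=np.radians(a); return np.array([-r*np.sin(a),y,.166+r*np.cos(a)])
E
python3 - <<'E'
from h import *
for lean in(35,42,50):
  for sg in(1,-1):
    print(lean,sg,[None if (q:=robot.ik(tcp(p,lean,.019),rot(lean,"push",sg))) is None else np.round(q,2) for p in[(-.25,0,.35),(-.17,0,.165),(-.055,0,.165)]])
for lean in(0,20,35):
  for sg in(1,-1):
    print(lean,sg,[None if (q:=robot.ik(tcp(hp(a,-.13),lean),rot(lean,"h",sg))) is None else np.round(q,2) for a in(28,60,90,120,145)])
def px2w(n,u,v,z):
    f=lambda x:(proj(n,[[x[0],x[1],z]])[0]-[u*.64,v*.64]); return least_squares(f,[.5,0]).x
for k,u,v,z in[("pepper",535,355,.09),("sugar",515,266,.07),("mug",260,330,.09),("red",493,371,.03),("orange",533,316,.03),("trayL",363,381,.045),("trayR",452,386,.045),("bar",480,183,.5)]:
    w=px2w("top",u,v,z); print(k,w.round(3))
E
```

```text
35 1 [None, array([-0.73, -0.18,  0.67,  2.54,  0.9 ,  0.21,  0.63]), array([ 0.85,  0.2 , -0.9 ,  2.26,  0.98,  0.23,  0.61])]
35 -1 [None, array([ 1.29, -0.19, -1.17,  2.49, -1.03,  0.2 , -0.6 ]), array([-0.99,  0.22,  1.12,  2.31, -1.07,  0.22, -0.59])]
42 1 [None, None, array([ 1.  ,  0.25, -1.07,  2.35,  1.9 ,  0.25, -0.28])]
42 -1 [None, None, array([ 0.84,  0.2 , -0.89,  2.35,  1.98,  0.2 ,  2.75])]
50 1 [None, None, array([ 0.99,  0.29, -1.07,  2.44,  2.49,  0.43, -0.84])]
50 -1 [None, None, array([ 0.99,  0.29, -1.07,  2.44,  2.49,  0.43,  2.3 ])]
0 1 [array([ 0.61,  0.35, -0.45,  1.65,  0.16,  1.18,  0.05]), array([ 0.65,  0.31, -0.46,  1.8 ,  0.16,  1.06,  0.07]), array([ 0.66,  0.35, -0.47,  1.89,  0.19,  0.94,  0.04]), array([ 0.64,  0.46, -0.47,  1.9 ,  0.27,  0.85, -0.03]), array([ 0.61,  0.56, -0.46,  1.84,  0.32,  0.82, -0.07])]
0 -1 [array([-0.53,  0.51,  1.09,  1.69, -0.48,  1.23, -2.54]), array([-0.56,  0.47,  1.09,  1.84, -0.46,  1.11, -2.51]), array([-0.55,  0.54,  1.09,  1.93, -0.56,  1.02, -2.42]), array([-0.53,  0.69,  1.08,  1.93, -0.74,  0.98, -2.3 ]), arra
[... 707 characters left out ...]
]), array([ 0.74,  0.06, -0.38,  2.24, -0.53,  0.3 ,  0.77]), array([ 0.39,  0.12, -0.01,  2.33, -1.06,  0.2 ,  1.31]), array([ 1.3 ,  0.48, -1.07,  2.31,  1.7 ,  0.22, -1.28]), array([ 1.25,  0.67, -1.07,  2.26,  1.87,  0.37, -1.38])]
35 -1 [array([ 0.53,  0.06, -0.2 ,  2.12, -0.37,  0.39, -2.57]), array([ 0.57,  0.05, -0.21,  2.25, -0.57,  0.3 , -2.34]), array([ 0.05,  0.12,  0.35,  2.34, -1.18,  0.24, -1.72]), array([ 1.3 ,  0.48, -1.07,  2.31,  1.7 ,  0.22,  1.86]), array([ 1.25,  0.67, -1.07,  2.26,  1.87,  0.37,  1.76])]
pepper [ 0.433 -0.321]
sugar [ 0.635 -0.288]
mug [0.501 0.28 ]
red [ 0.403 -0.234]
orange [ 0.526 -0.329]
trayL [0.387 0.058]
trayR [ 0.371 -0.14 ]
bar [ 0.692 -0.177]
```

Run:
```python
from h import *
p=robot.get_state()["ee_pos"]; robot.gripper_to(0.0)
robot.move_linear([p[0],p[1],.38],velocity=.2)
robot.move_ptp(tcp((-.17,0,.33),12,.019),rot(12,"push",-1) if False else rot(12,"push",1))
print(robot.get_state()["qpos"].round(2))
for lean in(28,32,35,37):
    print(lean,[None if (q:=robot.ik(tcp(p,lean,.019),rot(lean,"push",1))) is None else np.round(q,2) for p in[(-.17,0,.25),(-.135,0,.165),(-.1,0,.165),(-.055,0,.165)]])
print(robot.get_state()["time"], robot.get_state()["force"].round(2))
```

```text
[ 0.64 -0.14 -0.56  1.97 -0.09  1.08  1.62]
28 [array([ 0.62, -0.24, -0.53,  2.3 , -0.23,  0.57,  1.75]), array([ 0.68,  0.01, -0.67,  2.34,  0.12,  0.3 ,  1.41]), array([ 0.64,  0.09, -0.65,  2.27,  0.27,  0.32,  1.27]), array([ 0.56,  0.18, -0.58,  2.18,  0.39,  0.34,  1.18])]
32 [array([ 0.59, -0.27, -0.5 ,  2.36, -0.29,  0.48,  1.8 ]), array([ 0.72, -0.  , -0.71,  2.39,  0.13,  0.2 ,  1.4 ]), array([ 0.62,  0.07, -0.63,  2.32,  0.36,  0.21,  1.18]), array([ 0.56,  0.16, -0.59,  2.23,  0.52,  0.24,  1.04])]
35 [array([ 0.56, -0.29, -0.47,  2.39, -0.34,  0.41,  1.84]), None, None, array([ 0.85,  0.2 , -0.9 ,  2.26,  0.98,  0.23,  0.61])]
37 [array([ 0.54, -0.3 , -0.45,  2.42, -0.37,  0.37,  1.87]), None, None, array([ 1.01,  0.25, -1.08,  2.29,  1.31,  0.26,  0.31])]
4.6 [-0.71 -0.14  0.  ]
```

Run:
```python
from h import *
L=lambda x,z,l,**k: robot.move_linear(tcp((x,0,z),l,.019),frame=rot(l,"push",1),**k)
robot.move_ptp(tcp((-.15,0,.22),24,.019),rot(24,"push",1))
L(-.135,.166,28,velocity=.1)
def st(t):
    s=robot.get_state(); l=s["tool_rot"][:,2]; tip=s["ee_pos"]+.019*l; d=tip-W((0,0,0),S)[0]; k,q=np.cos(S[2]),np.sin(S[2])
    print(t,"tip in stand",np.round([k*d[0]+q*d[1],-q*d[0]+k*d[1],tip[2]],4),s["force"].round(1),round(s["time"],2))
st("pre")
for x,l in((-.10,30),(-.075,32),(-.052,33)):
    r=L(x,.166,l,velocity=.03,threshold=18); st(r)
    if r: break
cv2.imwrite("pics/push.png",cv2.resize(robot.grab_frame("side")[135:255,180:325,::-1],None,fx=5,fy=5,interpolation=cv2.INTER_CUBIC))
```

```text
pre tip in stand [-1.343e-01 -1.000e-04  1.670e-01] [ 0.1  0.2 -0.1] 5.9
False tip in stand [-0.1004  0.      0.1654] [-5.2  0.8  0.3] 7.2
False tip in stand [-0.0752  0.0002  0.1656] [-4.2  2.3  0.4] 8.17
True tip in stand [-0.0636 -0.0013  0.1638] [-4.8 -0.2 -0.8] 8.68
```

View pics/push.png

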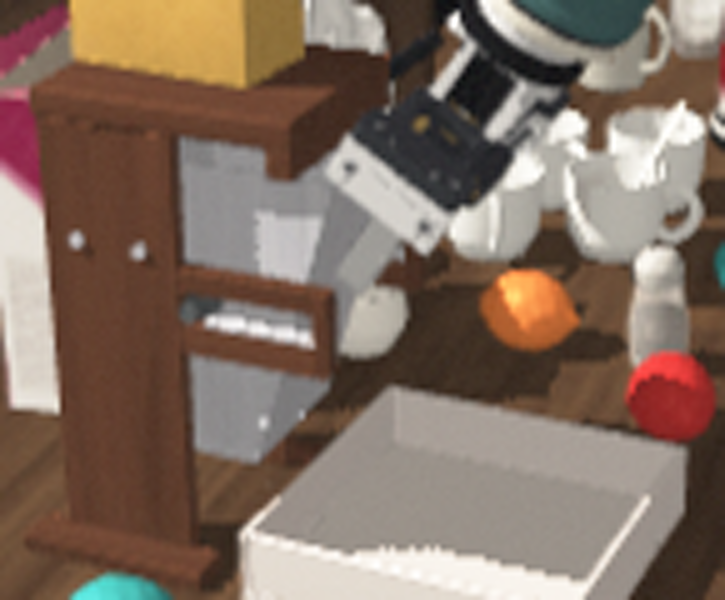

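The crop shows the bin pushed back, with its pin at (195,308) at the rear of the slot and the finger on the front wall. I'll retreat and check whether it is home.

Run:
```python
from h import *
robot.move_linear(tcp((-.14,0,.166),28,.019),frame=rot(28,"push",1),velocity=.1)
robot.move_ptp(tcp((-.19,-.06,.33),12,.019),rot(12,"push",1))
print(robot.get_state()["time"])
a=robot.grab_frame("side")[130:235,180:300,::-1]; b=robot.grab_frame("top")[125:230,225:325,::-1]
r=lambda i:cv2.resize(i,None,fx=4,fy=5 if 0 else 4,interpolation=cv2.INTER_CUBIC)
A,B=cv2.resize(a,None,fx=4,fy=4,interpolation=cv2.INTER_CUBIC)[:, :400],r(b)
# side uses cols 180..280 (x4) ; top cols 225..325 (x4)
cv2.imwrite("pics/home.png",np.hstack([A,B]))
```

```text
10.4417
```

View pics/home.png

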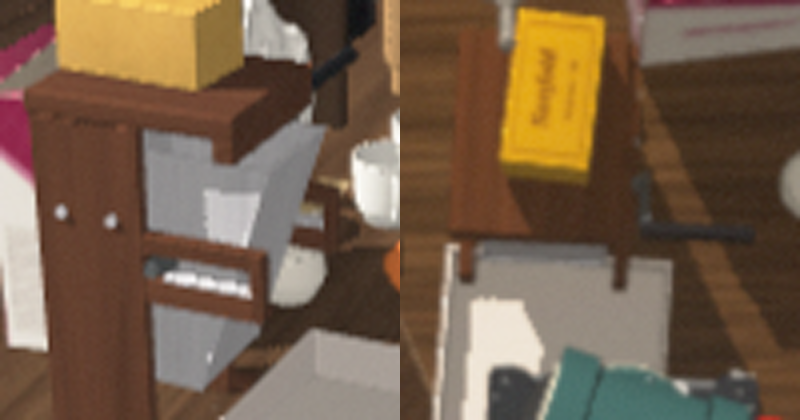

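The combined crop shows, in the side half, the bin's bottom front corner at (205,388) and bottom rear corner at about (155,380). In the top half the rod tip is at (352,234) and its root at (245,229). I'll compare these with the home prediction.

Run:
```python
from h import *
for x in(0,-.006,-.012):
  z=0 if x>-.008 else .004
  sp=proj("side",W([(-.028+x,.049,.066+z)],S))[0]; t=proj("top",W([(-.052+x,-.162,.263+z),(-.052+x,-.082,.263+z),(-.08+x,.049,.246+z),(-.08+x,-.049,.246+z)],S))
  print(x,((sp-[180,130])*4).round(0),((t-[225,125])*4).round(0).tolist())
for l in(10,15,20):
  print(l,[None if (q:=robot.ik(tcp(p,l),rot(l,"h",1))) is None else np.round(q,2) for p in[(-.06,-.13,.38),hp(28,-.13),hp(90,-.13),hp(145,-.13)]])
```

```text
0 [206. 385.] [[351.0, 231.0], [247.0, 227.0], [77.0, 260.0], [203.0, 265.0]]
-0.006 [214. 387.] [[351.0, 239.0], [247.0, 235.0], [76.0, 267.0], [202.0, 272.0]]
-0.012 [221. 384.] [[351.0, 246.0], [247.0, 242.0], [76.0, 274.0], [202.0, 279.0]]
10 [array([ 1.  ,  0.21, -0.85,  1.62,  0.14,  1.21,  0.08]), array([ 0.92,  0.31, -0.79,  1.78,  0.24,  0.98, -0.  ]), array([ 0.95,  0.32, -0.75,  2.01,  0.28,  0.74, -0.02]), array([ 0.74,  0.51, -0.58,  1.97,  0.43,  0.6 , -0.15])]
15 [array([ 1.03,  0.14, -0.83,  1.69,  0.07,  1.1 ,  0.14]), array([ 0.95,  0.25, -0.77,  1.85,  0.18,  0.86,  0.05]), array([ 0.96,  0.27, -0.73,  2.07,  0.22,  0.62,  0.04]), array([ 0.72,  0.47, -0.52,  2.04,  0.39,  0.46, -0.12])]
20 [array([ 1.06,  0.08, -0.8 ,  1.76, -0.02,  0.99,  0.21]), array([ 0.96,  0.2 , -0.75,  1.91,  0.11,  0.74,  0.11]), array([ 0.96,  0.23, -0.7 ,  2.14,  0.14,  0.49,  0.12]), array([ 0.67,  0.44, -0.44,  2.1 ,  0.33,  0.32, -0.06])]
```

The bin is home, since both views match x≈0 to within about 1 mm. Next I'll take hold of the handle rod and start the arc, watching the forces.

```bash
cat >> h.py <<'E'
def arc(a0,a1,n,e,lean=15,y=-.13,v=.06,k=1e-4,thr=30):
    c,q=np.cos(S[2]),np.sin(S[2])
    for a in np.linspace(a0,a1,n+1)[1:]:
        r=robot.move_linear(tcp(hp(a,y)+e,lean),velocity=v,frame=rot(lean,"h"),threshold=thr)
        s=robot.get_state(); F=s["force"]; f=np.array([c*F[0]+q*F[1],-q*F[0]+c*F[1],F[2]])
        ar=np.radians(a); rh=np.array([-np.sin(ar),0,np.cos(ar)]); th=np.array([-np.cos(ar),0,-np.sin(ar)])
        fr=f@rh; e=e+k*np.clip(fr,-20,20)*rh
        print(round(a),r,"Fr %.1f Ft %.1f Fy %.1f"%(fr,f@th,f[1]),"e mm",(e*1e3).round(1),"op %.4f t %.1f"%(s["opening"],s["time"]))
        if r: break
    return a,e
E
python3 - <<'E'
from h import *
y=-.13
robot.move_ptp(tcp((-.12,y,.42),15),rot(15,"h")); robot.gripper_to(.05)
robot.move_linear(tcp((-.055,y,.36),15),velocity=.15)
print(robot.move_linear(tcp(hp(28,y),15),velocity=.1,threshold=8))
robot.gripper_to(0.0); s=robot.get_state(); print(s["force"].round(1),s["moment"].round(2),s["opening"],s["grasp_force"],s["time"])
a,e=arc(28,60,4,np.zeros(3)); np.save("e.npy",np.r_[a,e])
E
```

```text
False
[ 0.3 -0.1  0.1] [-0.07  0.22  0.02] 0.013175661710328137 30.000609755516052 15.4
36 False Fr -1.7 Ft -1.9 Fy 2.0 e mm [ 0.1  0.  -0.1] op 0.0131 t 15.8
44 False Fr -0.8 Ft -3.4 Fy 2.1 e mm [ 0.2  0.  -0.2] op 0.0131 t 16.2
52 False Fr 0.1 Ft -3.3 Fy 1.1 e mm [ 0.1  0.  -0.2] op 0.0129 t 16.6
60 False Fr 2.6 Ft -2.4 Fy -1.7 e mm [-0.1  0.  -0.1] op 0.0129 t 17.0
```

Forces are small, so I'll continue to full tip.

Run:
```python
from h import *
v=np.load("e.npy"); a,e=arc(v[0],144,10,v[1:],k=2e-4); np.save("e.npy",np.r_[a,e])
robot.pause(1.5)
A=robot.grab_frame("side")[130:250,180:330,::-1]
cv2.imwrite("pics/tip.png",cv2.resize(A,None,fx=5,fy=5,interpolation=cv2.INTER_CUBIC))
```

```text
68 False Fr 7.4 Ft -3.2 Fy -1.5 e mm [-1.5  0.   0.5] op 0.0133 t 17.4
77 False Fr 3.5 Ft -4.3 Fy 0.9 e mm [-2.1  0.   0.6] op 0.0133 t 17.9
85 False Fr 0.5 Ft -5.1 Fy 0.9 e mm [-2.2  0.   0.7] op 0.0133 t 18.3
94 False Fr 1.5 Ft -5.5 Fy -0.9 e mm [-2.5  0.   0.6] op 0.0131 t 18.7
102 False Fr 3.6 Ft -5.6 Fy -3.0 e mm [-3.2  0.   0.5] op 0.0130 t 19.1
110 False Fr 3.1 Ft -6.4 Fy -2.3 e mm [-3.8  0.   0.3] op 0.0131 t 19.5
119 False Fr 3.9 Ft -4.8 Fy -2.8 e mm [-4.5  0.  -0.1] op 0.0129 t 19.9
127 False Fr 2.3 Ft -4.3 Fy -3.1 e mm [-4.9  0.  -0.4] op 0.0133 t 20.4
136 False Fr 1.7 Ft -3.6 Fy -2.0 e mm [-5.1  0.  -0.6] op 0.0129 t 20.8
144 False Fr 4.9 Ft -3.3 Fy -4.0 e mm [-5.7  0.  -1.4] op 0.0129 t 21.2
```

View pics/tip.png

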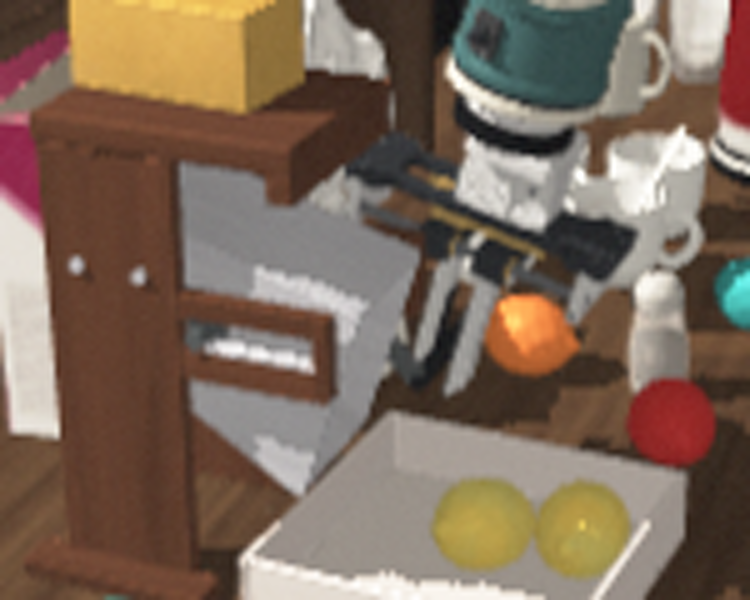

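The crop shows the bin tipped with its mouth facing forward, and both lemons in the tray at (485,525) and (582,530). I'll swing it back along the arc, release it and retreat.

Run:
```python
from h import *
v=np.load("e.npy"); a,e=arc(v[0],29,10,v[1:],k=2e-4,v=.06); print(a,e)
robot.gripper_to(.05)
s=robot.get_state(); p=s["ee_pos"]-.09*s["tool_rot"][:,2]
robot.move_linear(p,velocity=.1)
robot.move_linear(tcp((-.22,-.16,.45),15),velocity=.2); robot.pause(2)
print(robot.get_state()["time"])
A=cv2.resize(robot.grab_frame("side")[130:235,180:305,::-1],None,fx=3.2,fy=4*.8,interpolation=cv2.INTER_CUBIC)
B=cv2.resize(robot.grab_frame("top")[125:230,225:345,::-1],None,fx=3.2,fy=3.2,interpolation=cv2.INTER_CUBIC)
cv2.imwrite("pics/end.png",np.hstack([A,B]))
for x in(0,-.006,-.012):
  z=0 if x>-.008 else .004
  print(x,((proj("side",W([(-.028+x,.049,.066+z)],S))[0]-[180,130])*3.2).round(),((proj("top",W([(-.052+x,-.162,.263+z)],S))[0]-[225,125])*3.2+[400,0]).round())
```

```text
132 False Fr -3.6 Ft -0.0 Fy 4.9 e mm [-5.1  0.  -0.9] op 0.0131 t 23.3
121 False Fr -3.7 Ft -0.6 Fy 3.6 e mm [-4.5  0.  -0.5] op 0.0132 t 23.8
110 False Fr -7.4 Ft 1.0 Fy 6.1 e mm [-3.1  0.  -0.1] op 0.0128 t 24.3
98 False Fr -11.9 Ft 1.5 Fy 8.2 e mm [-0.8  0.   0.3] op 0.0131 t 24.8
86 False Fr -19.0 Ft 4.0 Fy 12.4 e mm [3. 0. 0.] op 0.0134 t 25.3
75 False Fr -11.5 Ft 3.2 Fy 7.3 e mm [ 5.3  0.  -0.5] op 0.0132 t 25.9
64 False Fr -4.7 Ft 1.8 Fy 4.8 e mm [ 6.1  0.  -1. ] op 0.0133 t 26.4
52 False Fr -6.1 Ft 1.1 Fy 5.8 e mm [ 7.1  0.  -1.7] op 0.0131 t 26.9
40 False Fr -6.3 Ft 1.5 Fy 6.4 e mm [ 7.9  0.  -2.7] op 0.0134 t 27.4
29 False Fr -6.0 Ft 0.4 Fy 4.8 e mm [ 8.5  0.  -3.7] op 0.0131 t 27.9
29.0 [ 0.00847018  0.         -0.00373157]
32.8083
0 [165. 308.] [681. 185.]
-0.006 [171. 309.] [681. 191.]
-0.012 [177. 307.] [681. 197.]
```

View pics/end.png

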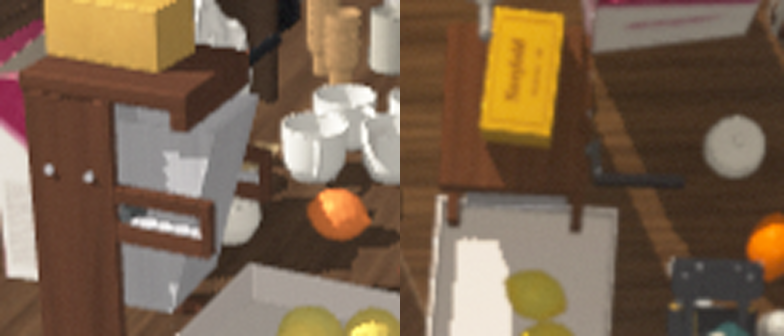

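The end crop shows the bin upright with its rod tip at (683,184), which matches home. The left pin at (128,213) looks a few pixels forward, so I'll compare it closely with the earlier home picture.

Run:
```python
from h import *
h=cv2.imread("pics/home.png")[:,:400]           # side cols 180..280, rows 130..235, x4
n=cv2.resize(robot.grab_frame("side")[130:235,180:280,::-1],None,fx=4,fy=4,interpolation=cv2.INTER_CUBIC)
f=lambda i:cv2.resize(i[220:400,130:280],None,fx=2.6,fy=2.6,interpolation=cv2.INTER_CUBIC)
cv2.imwrite("pics/cmp.png",np.hstack([f(h),f(n)])); print(f(h).shape, robot.get_state()["time"])
```

```text
(468, 390, 3) 32.9583
```

View pics/cmp.png

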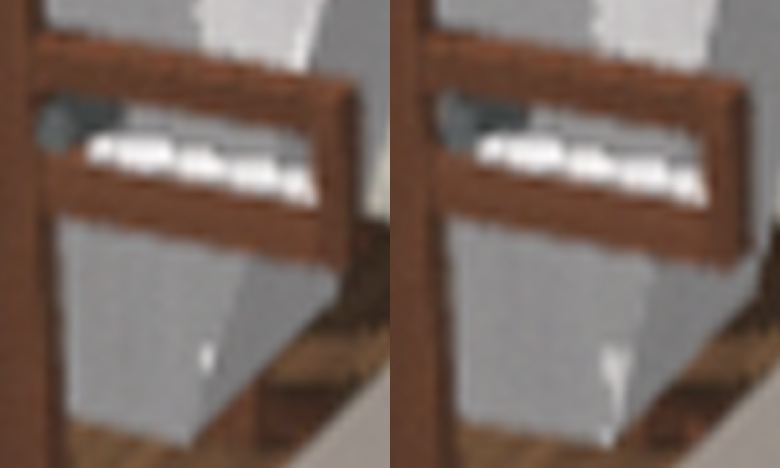

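The comparison shows the pin at the same height as before, so it is still in the pocket. It sits about 4 mm further forward, which fits the pocket's play and is well inside 12 mm. Handing in.

```bash
python3 -c "
from rig import robot
print(robot.sign_off())"
```

```text
the job is handed in; nothing more can be done
None
```

I handed the job in at about 33 s of the 67 s; no verdict came back. By the last pictures both lemons lie in the tray, and the empty bin hangs upright about 4 mm further forward than right after the push (limit 12 mm). I moved nothing near the mug, pepper shaker or sugar bowl, but did not re-measure their positions or the tray's.

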